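# Pour bearing balls from a turret-cap dispenser

## Robot

A 6-joint arm with a two-finger parallel gripper is mounted at the origin on a cart in front of the work surface, level with it; the furniture and walls round the work are solid. World frame = base frame: x ahead of the robot, y to its left, z up, the work surface at z = 0. Lengths are in m, angles in rad, forces in N, time in s.
With the tool pointing down it reaches from about 0.25 to 0.85 m from the base axis. Payload 12.5 kg.
Tool frame: the origin (TCP) lies at the very end of the fingers, on their centre line; the grasp point (between the pads) lies 19 mm behind it; z points along the fingers, y is the line along which they close (so a half turn about z gives the same grasp; the last joint's range is limited). The gripper opens to 93 mm and grips with 3 to 60 N. Pads are 15 mm wide; open, the fingers measure 128 mm over their backs; the gripper's body (75 mm by 188 mm) begins 65 mm behind the grasp point.
Start: joints at [1.016, 0.351, 1.652, -0, 1.139, -0.085], TCP at [0.249, 0.49, 0.219] pointing down, gripper open.
Joint ranges: [-2.75, 2.75], [-0.79, 2.1], [0.01, 2.65], [-1.57, 4.71], [0.07, 3.14], [-2.87, 2.87]. Speed limits (rad/s): [2.22, 2.22, 2.79, 3.14, 3.14, 3.14].

## Interface

Orientations are given as a rotation vector (axis times angle).
In Python, from bench import env, eyes gives the robot as it stands. The module is installed in compiled form; this text tells all that it offers.
- The arm moves only by the tool step_arm, never from a script. Its arguments are lists of equal length, an entry for each row: "travel": the shift along the tool's x, y, z normalised to -1 to 1, where 1 is 100 mm, a list of three; "turn": the turn, a rotation vector about the tool's x, y, z normalised to -1 to 1, where 1 is 60 degrees, a list of three. A call has 1 to 12 rows; each row is the pose to reach, as a shift and turn from the pose commanded when the call began, along the tool's axes at that moment; what a row does not reach only later rows make up. A row lasts 1/12 s, in which the tool goes at most 41.7 mm and 7.16 degrees, less where a joint would pass 70% of its speed; a pose out of reach is approached as far as the arm can. A call with a number of a shift or a turn outside -1 to 1 is refused whole. A call with a gripper value outside its range is refused whole. "gripper" is the closure, from 0 (fully open) to 1 (shut), set as the call begins (left out, the last holds). The fingers move at their own pace and stop on an object; "force" is the grip in N (left out, the last holds). Time passes only in rows, so rows that repeat a pose let the fingers close. It gives the time, the measured TCP pose, the force, the opening and the grip force at its end, in the units of the state.
- env.observe(): the state, without advancing time (a new reading comes with each control period).
- eyes.camera(name): name is "scene" or "top" or "wrist"; returns a dict with "img" (420x560x3 uint8, red, green, blue), "camera_matrix" (3x3 intrinsics, pixels), "k1" (the pictures are not rectified: a ray, as slopes to the right and down, at radius r is drawn at 1 + k1 r^2 times it, then the intrinsics apply), "R" (3x3) and "t" (3): a world point X has camera coordinates R X + t. Camera axes: x right, y down, z forward; pixel columns grow to the right and rows downward; lengths in m; the calibration is good to about 2 mm. A picture is of the moment at which its call begins. There is no depth.
- env.sign_off(): hands the job in; it is judged then, once.
The state is a dict: "time": time; "joints": joint angles; "qd": joint speeds; "joint_efforts": joint torques, N m; "eef_pos": TCP position; "tcp_rot": TCP orientation; "wrist_force": force on the tool from outside, world axes, zero at the start; "moment": the same for the moment, N m; "finger_gap": finger opening in m; "grip_force": force on a finger pad.
Only numpy, scipy, OpenCV 4.12 (cv2) and the standard library are available. Lean on these libraries where they do the work, as an engineer would, in place of code of your own. Each camera call takes 0.05 s, during which the arm holds its last target. There are 200 camera calls.

## Task

Turn the blue perforated cap of the tipping dispenser so that its widest hole lines up with the red tab on the jar's rim, while the jar is still upright. Then swing the red crank all the way over to tip the jar, so that all three steel balls fall into the white tray below; let go and leave the jar tipped.

Things in the scene. Friction and masses are not known exactly. Their poses are not given: they have to be found in the camera images.
- dispenser: fixed grey stand, base 190 x 270 mm, two posts (at x = +-66 mm, 123 mm high) carrying a clear flared jar (75 mm high, 86 mm wide rim) on a level axle. Origin on the worktop below the jar's centre; x along the axle, from the crank side (-x, nearer the robot) to the far side; z up. The jar tips toward -y, where the white tray (rim 40 mm high) reaches out
- pivot (a point): centre of the jar on its tipping axle, 110 mm above the worktop; axes as the dispenser's. The axle runs along x
- cap (a joint): angle of the cap on the jar: 0 when the widest hole is at the red tab (the jar's -y side, over the tray), growing anticlockwise seen from above; it turns freely from -1.6 to 1.6 and stays where it is left (friction 0.03 N m). Start 0.5 to 1.4
- cap_grip (a point): where to pinch the cap's black upright bar: its middle, on the cap's axis. Bar 66 mm long, 10 mm thick, 31 mm tall above the blue cap plate (104 mm across); this point is 20 mm above the plate, 11 mm below the bar's top, 171 mm above the worktop. Axes turn with the cap: x along the bar, y across it (widest hole on the -y side), z up. At cap = 0 the bar is parallel to the axle
- wide_hole (a point): centre of the widest hole (32 mm across) in the cap's upper face, 28 mm from the cap's axis on its -y side. The other openings, a single 9 mm hole and a patch of 4 mm holes on the far side of the bar, are too small for the balls. Axes as the cap's
- jar (a joint): tipping angle of the jar: 0 upright, 2.1 at the stop (mouth down over the tray). It stays where it is left (friction 0.2 N m, about 3 N at the crank grip)
- crank_grip (a point): middle of the red crank grip, a level round rod 15 mm thick, 56 mm long, parallel to the axle, 120 mm from the jar's centre along the axle (dispenser's -x), 65 mm from the axle. With the jar upright it leans 60 degrees from straight up to the dispenser's +y; it swings up over the top to 60 degrees on the -y side as the jar goes 0 to 2.1. Axes turn with the jar: x along the rod
- tray_floor (a point): centre of the inner floor of the fixed white catch tray, 11 mm above the worktop; the tray is 108 mm along the dispenser's x and 220 mm along its y, inside height 29 mm; axes as the dispenser's
- ball1_center (a point): centre of a steel ball, 14 mm across, one of three; starts loose on the jar's floor
- ball2_center (a point): centre of a steel ball, 14 mm across, one of three; starts loose on the jar's floor
- ball3_center (a point): centre of a steel ball, 14 mm across, one of three; starts loose on the jar's floor

How it is judged:
By the outcome, as a careful person would: the job done as asked, in the order asked, and still so for the second after the job is handed in, with the robot touching nothing.
It also fails if it takes over 58 s, if anything falls off the work surface, if the arm or the gripper's body presses on something with over 40 N, if the wrist force passes 120 N, or if a joint passes its speed limit or range.

## Working session

There is one attempt and no reset: what is moved stays moved. The work goes in short steps, Python scripts to look and compute and a tool call to move; the robot and the scene stay as the last step left them, time stands still between calls to the robot, and variables do not carry over. Pictures are saved under pics/ and viewed, at most 10 in all, crops included, and the job is handed in when it is done.

Besides the shell and the picture viewer there is one more tool, called after "Request:" as name(argument=value, ...) on one line, values as JSON. step_arm: Moves the arm, as the interface text tells. Scaled input: -1 to 1 covers 100 mm each way for a shift and 60 degrees each way for a turn. Its arguments: {"type":"object","properties":{"travel":{"type":"array"},"turn":{"type":"array"},"gripper":{"type":"number"},"force":{"type":"number"}},"required":["travel","turn"]}

```bash
mkdir -p pics; python3 - <<'E'
from bench import env, eyes
import cv2, numpy as np
o=env.observe(); print(o['time'],o['eef_pos'],o['tcp_rot'],o['finger_gap'])
for n in ['scene','top']:
    c=eyes.camera(n); cv2.imwrite(f'pics/{n}1.png',c['img'][:,:,::-1]); np.savez(f'pics/{n}1.npz',**c)
    print(n,-c['R'].T@c['t'],c['k1'])
E
```

```text
0.0 [0.24878058 0.4901439  0.21809799] [-7.31035682e-01 -3.05498535e+00  1.72895994e-03] 0.09272230948806823
scene [ 0.22989903 -0.537799    0.6246388 ] -0.1577593991530007
top [0.52173927 0.05564489 0.9633782 ] -0.15446540859635774
```

View pics/top1.png

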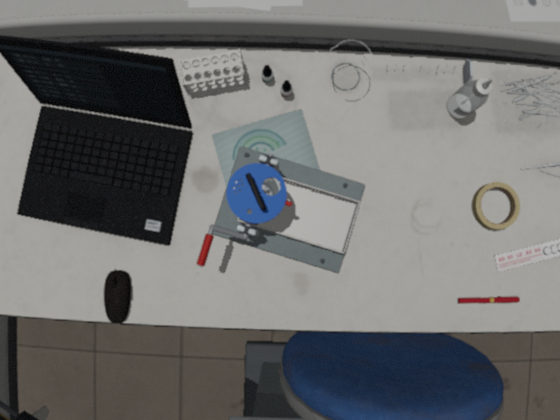

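View pics/scene1.png

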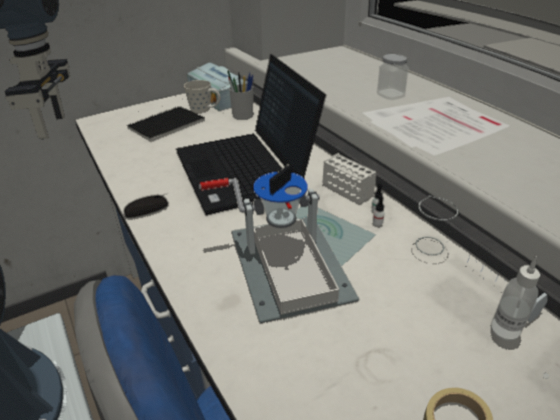

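The top view shows the blue cap near (257,193), with the bar running (248,176)-(266,212) and the wide hole right of it at (268,186). The red tab is at (289,202), the crank rod runs (211,236)-(200,264), and the tray lies to the right. The scene view agrees, with the jar upright.

```bash
cat > h.py <<'E'
import numpy as np, cv2
from scipy.spatial.transform import Rotation as Ro
def ray(c,uv,z):
    K=c['camera_matrix']; k=float(c['k1'])
    d=(np.array(uv,float)-[K[0,2],K[1,2]])/[K[0,0],K[1,1]]
    u=d.copy()
    for _ in range(30): u=d/(1+k*(u@u))
    C=-c['R'].T@c['t']; r=c['R'].T@np.array([u[0],u[1],1])
    return C+r*(z-C[2])/r[2]
def blobs(m,minA=15):
    cs,_=cv2.findContours(m.astype(np.uint8),cv2.RETR_EXTERNAL,cv2.CHAIN_APPROX_NONE)
    return sorted([c for c in cs if cv2.contourArea(c)>minA],key=cv2.contourArea,reverse=True)
def world(c,cnt,z): return np.array([ray(c,p,z)[:2] for p in cnt.reshape(-1,2)],np.float32)
def long_axis(p):
    (x,y),(w,h),a=cv2.minAreaRect(p); a=a if w>h else a+90
    return np.round([x,y,w,h],4),a
E
python3 - <<'E'
from h import *
c=dict(np.load('pics/top1.npz')); im=c['img'].astype(int); R,G,B=im[...,0],im[...,1],im[...,2]
roi=np.zeros(R.shape,bool); roi[140:290,180:380]=1
b=blobs((B>R+60)&roi)[0]; w=world(c,b,.151); print('cap',cv2.minEnclosingCircle(w),cv2.fitEllipse(w))
for r in blobs((R>G+60)&(R>B+60)&roi,4):
    z=.1425 if cv2.contourArea(r)>60 else .15
    print('red',cv2.contourArea(r),r.mean((0,1)),long_axis(world(c,r,z)))
ys,xs=np.nonzero
roi2=np.zeros(R.shape,np.uint8); cv2.circle(roi2,(257,193),27,1,-1)
d=blobs((im.max(2)<50)&(roi2>0))[0]; print('bar',d.mean((0,1)),long_axis(world(c,d,.182)))
for n,z,m in [('tray',.04,(im.min(2)>170)),]:
    q=np.zeros(R.shape,bool); q[180:262,275:362]=1
    for t in blobs(m&q,300)[:2]: print(n,cv2.contourArea(t),long_axis(world(c,t,z)))
E
```

```text
cap ((0.6038851141929626, 0.10723859071731567), 0.05245896428823471) ((0.6039858460426331, 0.10788210481405258), (0.10129257291555405, 0.10283473879098892), 88.01712036132812)
red 169.0 [204.5        249.48484848] (array([0.5032, 0.1948, 0.0116, 0.0537]), 163.51280975341797)
red 12.5 [288.23076923 203.23076923] (array([0.5876, 0.052 , 0.0085, 0.0062]), 65.23136138916016)Traceback (most recent call last):
  File "<stdin>", line 8, in <module>
TypeError: cannot unpack non-iterable numpy._ArrayFunctionDispatcher object
```

```bash
python3 - <<'E'
from h import *
c=dict(np.load('pics/top1.npz')); im=c['img'].astype(int); R,G,B=im[...,0],im[...,1],im[...,2]
roi2=np.zeros(R.shape,np.uint8); cv2.circle(roi2,(257,193),25,1,-1)
for th in (50,70):
    d=blobs((im.max(2)<th)&(roi2>0))[0]; print('bar',d.mean((0,1)),long_axis(world(c,d,.182)))
q=np.zeros(R.shape,bool); q[180:262,275:362]=1
print(im[215,330],im[235,270])
for t in blobs((im.min(2)>150)&q,300)[:2]: print('tray',cv2.contourArea(t),long_axis(world(c,t,.025)))
print(ray(c,(269,186),.151))
from bench import env
Rm=Ro.from_rotvec(env.observe()['tcp_rot']).as_matrix(); print(Rm.round(3))
E
```

```text
bar [255.875 192.   ] (array([0.6021, 0.1062, 0.0633, 0.0075]), 26.355152130126953)
bar [256.03947368 192.        ] (array([0.602 , 0.1058, 0.067 , 0.0085]), 26.136531829833984)
[174 174 171] [63 68 69]
tray 2838.5 (array([5.713e-01, 3.000e-04, 1.434e-01, 9.970e-02]), 74.57142639160156)
tray 476.5 (array([ 0.5453, -0.0781,  0.1175,  0.034 ]), 1.333871841430664)
[0.61599834 0.08592926 0.151     ]
[[-0.892  0.453 -0.001]
 [ 0.453  0.892 -0.001]
 [ 0.    -0.001 -1.   ]]
```

Request:
step_arm(travel=[[-0.35, -0.13, 0], [-0.7, -0.26, 0], [-1, -0.37, 0], [-1, -0.37, 0]], turn=[[0, 0, 0], [0, 0, 0], [0, 0, 0], [0, 0, 0]], gripper=0)

```text
time: 0.43
eef_pos: [0.3239, 0.409, 0.2184]
tcp_rot: [0.735, 3.054, -0.002]
wrist_force: [0.1, -0.4, 0.0]
finger_gap: 0.0932
grip_force: 0.0
```

Request:
step_arm(travel=[[-0.35, -0.13, 0], [-0.7, -0.26, 0], [-1, -0.37, 0], [-1, -0.37, 0]], turn=[[0, 0, 0], [0, 0, 0], [0, 0, 0], [0, 0, 0]])

```text
time: 0.77
eef_pos: [0.3963, 0.331, 0.2184]
tcp_rot: [0.736, 3.054, -0.001]
wrist_force: [0.2, -0.1, 0.4]
finger_gap: 0.0931
grip_force: 0.0
```

Request:
step_arm(travel=[[-0.35, -0.13, 0], [-0.7, -0.26, 0], [-1, -0.37, 0], [-1, -0.37, 0]], turn=[[0, 0, 0], [0, 0, 0], [0, 0, 0], [0, 0, 0]])

```text
time: 1.1
eef_pos: [0.4687, 0.2529, 0.2184]
tcp_rot: [0.736, 3.054, -0.001]
wrist_force: [0.2, 0.3, -0.1]
finger_gap: 0.093
grip_force: 0.0
```

Request:
step_arm(travel=[[-0.35, -0.13, 0], [-0.7, -0.26, 0], [-1, -0.37, 0], [-1, -0.37, 0], [-1, -0.37, 0], [-1, -0.37, 0], [-1, -0.37, 0], [-1, -0.37, 0], [-1, -0.37, 0], [-1, -0.37, 0], [-1, -0.37, 0]], turn=[[0, 0, 0], [0, 0, -0.11], [0, 0, -0.22], [0, 0, -0.33], [0, 0, -0.44], [0, 0, -0.55], [0, 0, -0.66], [0, 0, -0.77], [0, 0, -0.885], [0, 0, -0.885], [0, 0, -0.885]])

```text
time: 2.02
eef_pos: [0.5383, 0.1781, 0.2185]
tcp_rot: [0.706, -3.061, -0.0]
wrist_force: [0.7, -0.1, -0.7]
finger_gap: 0.0933
grip_force: 0.0
```

```bash
cat > st.py <<'E'
from h import *
from bench import env
def tgt(p,yaw_y=None):
    o=env.observe(); R=Ro.from_rotvec(o['tcp_rot']).as_matrix(); p=np.array(p)
    print('t',round(o['time'],2),'pos',o['eef_pos'].round(4),'yaw_y',np.degrees(np.arctan2(R[1,1],R[0,1])).round(2),'q',np.round(o['joints'],2),'F',o['wrist_force'].round(1),'gap',round(o['finger_gap'],4))
    print('R',R.round(3).tolist(),'tool shift/100mm',(R.T@(p-o['eef_pos'])*10).round(3))
E
python3 - <<'E'
from st import *
from bench import eyes
tgt([.603,.1068,.157])
c=eyes.camera('wrist'); cv2.imwrite('pics/w1.png',c['img'][:,:,::-1]); np.savez('pics/w1.npz',**c)
E
```

```text
t 2.02 pos [0.5383 0.1781 0.2185] yaw_y 115.99 q [ 0.24  0.38  1.61  0.    1.15 -1.79] F [ 0.7 -0.1 -0.7] gap 0.0933
R [[-0.899, -0.438, -0.0], [-0.438, 0.899, 0.0], [0.0, 0.0, -1.0]] tool shift/100mm [-0.27  -0.924  0.614]
```

View pics/w1.png

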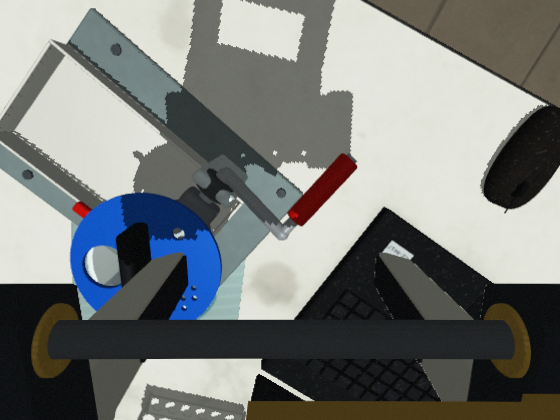

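The wrist view shows the bar vertical in the picture at about (130,250), parallel to tool x. The red tab is at (82,210) and the crank rod runs (295,222)-(350,160), clear of the fingers.

Request:
step_arm(travel=[[-0.1, -0.35, 0], [-0.2, -0.7, 0], [-0.27, -0.92, 0], [-0.27, -0.92, 0.1], [-0.27, -0.92, 0.1]], turn=[[0, 0, 0], [0, 0, 0], [0, 0, 0], [0, 0, 0], [0, 0, 0]])

```text
time: 2.48
eef_pos: [0.6029, 0.1062, 0.2066]
tcp_rot: [0.704, -3.059, -0.001]
wrist_force: [-0.1, 0.8, -0.1]
finger_gap: 0.0929
grip_force: 0.0
```

```bash
python3 - <<'E'
from st import *
from bench import eyes
tgt([.603,.1068,.157])
c=eyes.camera('wrist'); cv2.imwrite('pics/w2.png',c['img'][:,:,::-1]); np.savez('pics/w2.npz',**c)
im=c['img'].astype(int); R,G,B=im[...,0],im[...,1],im[...,2]
b=blobs(B>R+60)[0]; w=world(c,b,.151); print(cv2.minEnclosingCircle(w))
K=c['camera_matrix']
for p in ([.603,.1068,.182],[.603,.1068,.151]):
    q=c['R']@np.array(p)+c['t'];u=q[:2]/q[2];u*=1+c['k1']*(u@u);print(u*[K[0,0],K[1,1]]+K[:2,2])
for r in blobs((R>G+60)&(R>B+60),20)[:3]: 
    z=.1425 if cv2.contourArea(r)>1500 else .15
    print('red',cv2.contourArea(r),r.mean((0,1)),long_axis(world(c,r,z)))
E
```

```text
t 2.48 pos [0.6029 0.1062 0.2066] yaw_y 115.93 q [ 0.1   0.48  1.49  0.    1.17 -1.93] F [-0.1  0.8 -0.1] gap 0.0929
R [[-0.899, -0.437, -0.003], [-0.437, 0.899, -0.0], [0.002, 0.001, -1.0]] tool shift/100mm [-0.004  0.004  0.496]
((0.6050006151199341, 0.1057378351688385), 0.052174124866724014)
[281.81698426 250.93957984]
[281.62114845 233.98086753]
red 2207.0 [475.02840909 150.07954545] (array([0.5032, 0.1928, 0.0155, 0.0581]), 164.6814727783203)
red 176.0 [211.5        174.19047619] (array([0.5875, 0.0508, 0.0107, 0.0072]), 75.06800079345703)
```

View pics/w2.png

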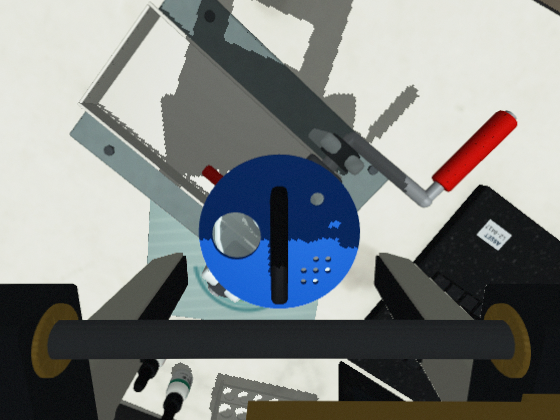

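The bar is centred at (279,245) between the fingers (midpoint about x=281) and parallel to the pads. The wide hole is at (237,235) and the tab at (212,174). Next I descend and grip lightly.

Request:
step_arm(travel=[[0, 0, 0.2], [0, 0, 0.35], [0, 0, 0.48], [0, 0, 0.48], [0, 0, 0.48]], turn=[[0, 0, 0], [0, 0, 0], [0, 0, 0], [0, 0, 0], [0, 0, 0]])

```text
time: 2.95
eef_pos: [0.6028, 0.1076, 0.1608]
tcp_rot: [0.712, -3.059, -0.0]
wrist_force: [-0.5, 0.7, -0.6]
finger_gap: 0.0929
grip_force: 0.0
```

Request:
step_arm(travel=[[0, 0, 0], [0, 0, 0], [0, 0, 0], [0, 0, 0], [0, 0, 0], [0, 0, 0], [0, 0, 0], [0, 0, 0], [0, 0, 0], [0, 0, 0], [0, 0, 0], [0, 0, 0]], turn=[[0, 0, 0], [0, 0, 0], [0, 0, 0], [0, 0, 0], [0, 0, 0], [0, 0, 0], [0, 0, 0], [0, 0, 0], [0, 0, 0], [0, 0, 0], [0, 0, 0], [0, 0, 0]], gripper=1, force=20)

```text
time: 3.95
eef_pos: [0.6034, 0.1067, 0.1606]
tcp_rot: [0.712, -3.06, 0.0]
wrist_force: [0.6, -0.1, 0.4]
finger_gap: 0.0178
grip_force: 0.0
```

Request:
step_arm(travel=[[0, 0, 0.04], [0, 0, 0.04], [0, 0, 0.04], [0, 0, 0.04], [0, 0, 0.04], [0, 0, 0.04]], turn=[[0, 0, 0], [0, 0, 0], [0, 0, 0], [0, 0, 0], [0, 0, 0], [0, 0, 0]])

```text
time: 4.45
eef_pos: [0.6044, 0.1059, 0.157]
tcp_rot: [-0.711, 3.058, -0.003]
wrist_force: [3.4, -4.8, 1.6]
finger_gap: 0.0095
grip_force: 20.0
```

Request:
step_arm(travel=[[0, 0, 0], [0, 0, 0], [0, 0, 0], [0, 0, 0], [0, 0, 0], [0, 0, 0], [0, 0, 0], [0, 0, 0], [0, 0, 0], [0, 0, 0], [0, 0, 0], [0, 0, 0]], turn=[[0, 0, 0.07], [0, 0, 0.14], [0, 0, 0.21], [0, 0, 0.28], [0, 0, 0.35], [0, 0, 0.42], [0, 0, 0.49], [0, 0, 0.56], [0, 0, 0.63], [0, 0, 0.7], [0, 0, 0.7], [0, 0, 0.7]])

```text
time: 5.45
eef_pos: [0.6044, 0.1056, 0.157]
tcp_rot: [0.433, 3.109, -0.002]
wrist_force: [4.4, -7.3, 1.4]
finger_gap: 0.0097
grip_force: 20.0
```

Request:
step_arm(travel=[[0, 0, 0], [0, 0, 0], [0, 0, 0], [0, 0, 0], [0, 0, 0], [0, 0, 0], [0, 0, -0.15], [0, 0, -0.3], [0, 0, -0.5], [0, 0, -0.7], [0, 0, -0.7]], turn=[[0, 0, 0], [0, 0, 0], [0, 0, 0], [0, 0, 0], [0, 0, 0], [0, 0, 0], [0, 0, 0], [0, 0, 0], [0, 0, 0], [0, 0, 0], [0, 0, 0]], gripper=0.4)

```text
time: 6.37
eef_pos: [0.6049, 0.1069, 0.2305]
tcp_rot: [0.431, 3.106, 0.002]
wrist_force: [0.1, 0.4, 1.5]
finger_gap: 0.0557
grip_force: 0.0
```

```bash
python3 - <<'E'
from st import *
from bench import eyes
tgt([.603,.1068,.157])
c=eyes.camera('wrist'); cv2.imwrite('pics/w3.png',c['img'][:,:,::-1])
im=c['img'].astype(int); R,G,B=im[...,0],im[...,1],im[...,2]
b=blobs(B>R+60)[0]; w=world(c,b,.151); print(cv2.minEnclosingCircle(w))
for r in blobs((R>G+60)&(R>B+60),20)[:3]: 
    z=.1425 if cv2.contourArea(r)>1500 else .15
    print('red',cv2.contourArea(r),r.mean((0,1)),long_axis(world(c,r,z)))
E
```

```text
t 6.37 pos [0.6049 0.1069 0.2305] yaw_y 74.19 q [ 0.1   0.45  1.47  0.    1.21 -1.2 ] F [0.1 0.4 1.5] gap 0.0557
R [[-0.962, 0.272, 0.006], [0.272, 0.962, 0.001], [-0.005, 0.002, -1.0]] tool shift/100mm [ 0.022 -0.008  0.735]
((0.6065887808799744, 0.10799723118543625), 0.05454649031162262)
red 1803.5 [364.90909091  41.41626794] (array([0.507 , 0.1913, 0.0144, 0.0498]), 164.62374877929688)
red 106.0 [198.325 219.5  ] (array([0.5875, 0.0517, 0.0088, 0.0066]), 74.27738189697266)
```

View pics/w3.png

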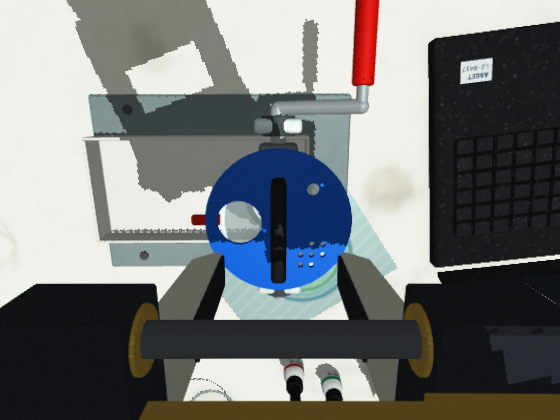

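The wide hole at (239,222) now lines up with the red tab at (198,219), and the bar is parallel to the axle. The tool axes match the dispenser's, so next is the crank rod.

Request:
step_arm(travel=[[0.35, 0.16, 0], [0.7, 0.32, 0], [1, 0.5, 0], [1, 0.56, 0], [1, 0.56, 0]], turn=[[0, 0, 0], [0, 0, 0], [0, 0, 0], [0, 0, 0], [0, 0, 0]])

```text
time: 6.83
eef_pos: [0.5216, 0.1892, 0.2259]
tcp_rot: [-0.428, -3.111, 0.0]
wrist_force: [0.5, 0.1, 0.0]
finger_gap: 0.0557
grip_force: 0.0
```

Request:
step_arm(travel=[[0.21, 0, 0.1], [0.21, 0, 0.35], [0.21, 0, 0.35], [0.21, 0, 0.35]], turn=[[0, 0, 0], [0, 0, 0], [0, 0, 0], [0, 0, 0]])

```text
time: 7.17
eef_pos: [0.5024, 0.1927, 0.1907]
tcp_rot: [-0.433, -3.109, 0.002]
wrist_force: [-0.1, 0.3, 0.4]
finger_gap: 0.0558
grip_force: 0.0
```

```bash
python3 - <<'E'
from st import *
from bench import eyes
tgt([.504,.1935,.1235])
c=eyes.camera('wrist'); cv2.imwrite('pics/w4.png',c['img'][:,:,::-1])
im=c['img'].astype(int); R,G,B=im[...,0],im[...,1],im[...,2]
for r in blobs((R>G+60)&(R>B+60),20)[:3]: 
    print('red',cv2.contourArea(r),r.mean((0,1)),long_axis(world(c,r,.1425)))
E
```

```text
t 7.17 pos [0.5024 0.1927 0.1907] yaw_y 74.15 q [ 0.28  0.36  1.71 -0.    1.07 -1.01] F [-0.1  0.3  0.4] gap 0.0558
R [[-0.962, 0.273, -0.002], [0.273, 0.962, -0.001], [0.002, -0.002, -1.0]] tool shift/100mm [-0.015  0.013  0.672]
red 1859.0 [280.10576923 239.82692308] (array([0.5058, 0.1917, 0.0141, 0.0583]), 164.68743133544922)
```

View pics/w4.png

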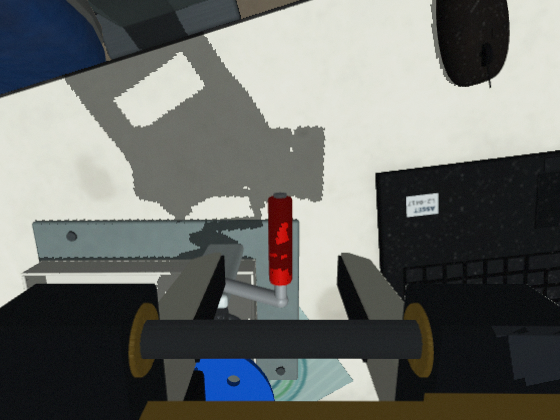

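The rod is at (280,240), centred between the fingers and vertical in the picture. Next I descend and grip it.

Request:
step_arm(travel=[[0, 0, 0.3], [0, 0, 0.5], [0, 0, 0.67], [0, 0, 0.67], [0, 0, 0.67]], turn=[[0, 0, 0], [0, 0, 0], [0, 0, 0], [0, 0, 0], [0, 0, 0]])

```text
time: 7.63
eef_pos: [0.503, 0.1933, 0.1252]
tcp_rot: [-0.433, -3.112, 0.0]
wrist_force: [-0.3, -0.0, -0.2]
finger_gap: 0.056
grip_force: 0.0
```

Request:
step_arm(travel=[[0, 0, 0], [0, 0, 0], [0, 0, 0], [0, 0, 0], [0, 0, 0], [0, 0, 0], [0, 0, 0], [0, 0, 0], [0, 0, 0], [0, 0, 0]], turn=[[0, 0, 0], [0, 0, 0], [0, 0, 0], [0, 0, 0], [0, 0, 0], [0, 0, 0], [0, 0, 0], [0, 0, 0], [0, 0, 0], [0, 0, 0]], gripper=1, force=15)

```text
time: 8.47
eef_pos: [0.502, 0.1925, 0.1247]
tcp_rot: [-0.432, -3.111, 0.003]
wrist_force: [-1.6, -9.2, 3.6]
finger_gap: 0.0145
grip_force: 15.0
```

Request:
step_arm(travel=[[0, -0.03, -0.05], [0, -0.065, -0.093], [0, -0.103, -0.135], [0, -0.145, -0.173], [0, -0.19, -0.207], [0, -0.238, -0.238]], turn=[[0, 0, 0], [0, 0, 0], [0, 0, 0], [0, 0, 0], [0, 0, 0], [0, 0, 0]])

```text
time: 8.97
eef_pos: [0.4963, 0.1719, 0.1501]
tcp_rot: [0.433, 3.11, 0.006]
wrist_force: [-2.3, 12.9, 7.1]
finger_gap: 0.0149
grip_force: 15.0
```

Request:
step_arm(travel=[[0, -0.05, -0.026], [0, -0.103, -0.048], [0, -0.157, -0.065], [0, -0.212, -0.077], [0, -0.268, -0.085], [0, -0.325, -0.087], [0, -0.382, -0.085], [0, -0.438, -0.077], [0, -0.493, -0.065], [0, -0.547, -0.048], [0, -0.6, -0.026], [0, -0.65, 0]], turn=[[0, 0, 0], [0, 0, 0], [0, 0, 0], [0, 0, 0], [0, 0, 0], [0, 0, 0], [0, 0, 0], [0, 0, 0], [0, 0, 0], [0, 0, 0], [0, 0, 0], [0, 0, 0]])

```text
time: 9.97
eef_pos: [0.4783, 0.1078, 0.1487]
tcp_rot: [0.432, 3.111, 0.001]
wrist_force: [1.8, 4.2, 3.7]
finger_gap: 0.0142
grip_force: 15.0
```

```bash
python3 - <<'E'
from st import *
tgt([0,0,0])
E
```

```text
t 9.97 pos [0.4783 0.1078 0.1487] yaw_y 74.18 q [ 0.13  0.33  1.87  0.    0.93 -1.17] F [1.8 4.2 3.7] gap 0.0142
R [[-0.962, 0.273, 0.001], [0.273, 0.962, 0.0], [-0.001, 0.001, -1.0]] tool shift/100mm [ 4.31  -2.342  1.481]
```

Request:
step_arm(travel=[[0, -0.048, 0.031], [0, -0.093, 0.065], [0, -0.135, 0.103], [0, -0.173, 0.145], [0, -0.207, 0.19], [0, -0.238, 0.238], [0, -0.246, 0.255], [0, -0.246, 0.255], [0, -0.246, 0.255]], turn=[[0, 0, 0], [0, 0, 0], [0, 0, 0], [0, 0, 0], [0, 0, 0], [0, 0, 0], [0, 0, 0], [0, 0, 0], [0, 0, 0]])

```text
time: 10.72
eef_pos: [0.471, 0.0841, 0.1224]
tcp_rot: [-0.432, -3.111, 0.002]
wrist_force: [0.7, -1.5, -3.6]
finger_gap: 0.0147
grip_force: 15.0
```

```bash
python3 - <<'E'
from st import *
from bench import eyes
tgt([0,0,0])
c=eyes.camera('scene'); cv2.imwrite('pics/s2.png',cv2.resize(c['img'][130:330,180:400,::-1],None,fx=2.6,fy=2.6,interpolation=cv2.INTER_CUBIC))
E
```

```text
t 10.72 pos [0.471  0.0841 0.1224] yaw_y 74.19 q [ 0.08  0.36  1.92 -0.    0.86 -1.21] F [ 0.7 -1.5 -3.6] gap 0.0147
R [[-0.962, 0.272, -0.001], [0.272, 0.962, -0.001], [0.001, -0.001, -1.0]] tool shift/100mm [ 4.301 -2.091  1.231]
```

View pics/s2.png

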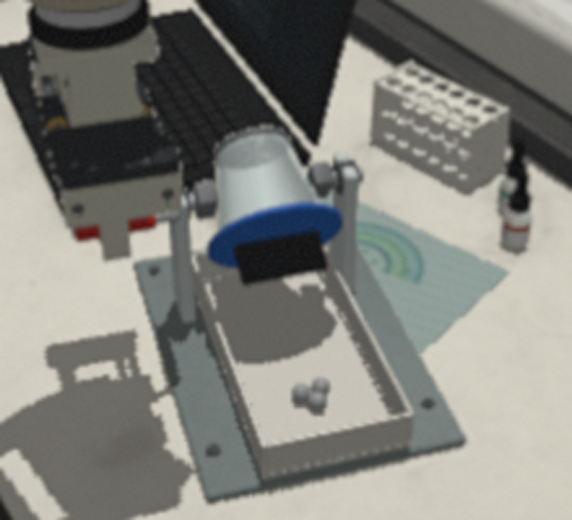

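The picture shows the jar tipped mouth down and all three balls in the tray near (312,393) of the crop. The force is low, so I'll push slightly further to make sure the crank is at its stop.

Request:
step_arm(travel=[[0, -0.01, 0.02], [0, -0.02, 0.04], [0, -0.02, 0.04], [0, -0.02, 0.04]], turn=[[0, 0, 0], [0, 0, 0], [0, 0, 0], [0, 0, 0]])

```text
time: 11.1
eef_pos: [0.4718, 0.0836, 0.1202]
tcp_rot: [0.432, 3.109, 0.003]
wrist_force: [-0.6, 8.1, 12.5]
finger_gap: 0.0147
grip_force: 15.0
```

The force rose to about 15 N along the swing, well above the 3 N friction, so the crank is at its stop. I'll release and retreat.

Request:
step_arm(travel=[[0, 0, 0], [0, 0, 0], [0, 0, 0], [0, 0, 0], [0, 0, 0], [0, 0, 0], [0, 0, -0.2], [0, 0, -0.5], [0, 0, -0.8], [0, 0, -1], [0, 0, -1], [0, 0, -1]], turn=[[0, 0, 0], [0, 0, 0], [0, 0, 0], [0, 0, 0], [0, 0, 0], [0, 0, 0], [0, 0, 0], [0, 0, 0], [0, 0, 0], [0, 0, 0], [0, 0, 0], [0, 0, 0]], gripper=0.4)

```text
time: 12.1
eef_pos: [0.4711, 0.0825, 0.2194]
tcp_rot: [0.432, 3.11, 0.0]
wrist_force: [0.2, -0.6, -0.1]
finger_gap: 0.0557
grip_force: 0.0
```

```bash
python3 - <<'E'
from st import *
from bench import eyes
tgt([0,0,0])
c=eyes.camera('scene'); cv2.imwrite('pics/s3.png',cv2.resize(c['img'][130:330,180:400,::-1],None,fx=2.6,fy=2.6,interpolation=cv2.INTER_CUBIC))
E
```

```text
t 12.1 pos [0.4711 0.0825 0.2194] yaw_y 74.18 q [ 0.08  0.22  1.83 -0.    1.09 -1.22] F [ 0.2 -0.6 -0.1] gap 0.0557
R [[-0.962, 0.273, 0.002], [0.273, 0.962, 0.0], [-0.002, 0.001, -1.0]] tool shift/100mm [ 4.311 -2.079  2.186]
```

View pics/s3.png

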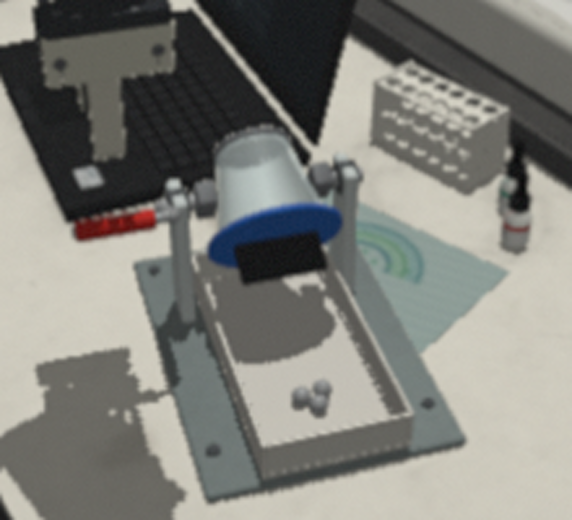

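The jar stays tipped, the gripper is clear of the crank, and the three balls rest in the tray near (312,395).

```bash
python3 -c "
from bench import env; print(env.sign_off())"
```

```text
the job is handed in; nothing more can be done
None
```

The job is handed in at about 12 s of the 58 s allowed: cap hole lined up with the red tab, crank swung to its stop, all three balls in the tray, and the jar left tipped with the gripper clear.

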